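# Fit the modelling wheel's hub on the spindle's flat and hold it for tightening

## Task

Help me put the modelling wheel back together: first slip the black splash ring over the spindle so that it sits down on the shoulder, and let go of it; then, with the spindle still bare above it, pinch the spindle between your fingers, feeling for its flat, and turn it until the flat faces the front of the wheel, the control-panel side. Next slide the aluminium hub onto the spindle, upright, with its set-screw square over the flat, and hold it up there with its top face flush with the spindle's end, clear of the splash ring, so that I can tighten the screw from the front. Finish while still gripping the hub at that height, and leave everything else on the table where it is.

Things in the scene. Friction and masses are not known exactly. Their poses are not given: they have to be found in the camera images.
- wheel: electric modelling wheel, cream housing, fixed. Origin on the spindle's axis at the level of the green mat's top (3 mm above the table); +x points to its front, the side with the control panel. Housing x -100 to +150 mm, y -100 to +100 mm, top at 92 mm; round splash basin 176 mm across around the spindle, rim at 108 mm
- panel (a point): black control panel on top along the wheel's front edge, with round speed knob (top 106 mm above the wheel's origin), red rocker switch and green lamp; this point is its middle, 120 mm in front of the spindle's axis
- shoulder (a point): flat top of the dark bearing nose, 44 mm across, 110 mm above the wheel's origin, from which the spindle rises: the seat of the splash ring
- spindle (a joint): upright steel spindle, 20 mm across, one flat milled along it: 6 mm from the axis, 16 mm wide, so a grip on the flat measures 16 mm, on the round 20 mm. Value: angle of the flat about the vertical, 0 = facing the wheel's front (+x of wheel), growing counter-clockwise seen from above. Turns endlessly with light friction (0.03 N m), stays where left
- spindle_top (a point): centre of the spindle's end face, 58 mm above the shoulder (168 mm above the wheel's origin), with a red paint mark on it beside the flat; turns with the spindle, its x axis points out through the flat, z up
- slinger: black splash ring that goes over the spindle onto the shoulder: flange 64 mm across, 5 mm thick, with a boss 40 mm across on top (best gripped there), 18 mm tall in all, bore 24 mm, about 50 g. Origin at the centre of its underside, z up; lies flange down on the mat at the start. Seated, its origin is 110 mm above the wheel's origin
- hub: aluminium hub, a collar 50 mm across, 28 mm tall, bore 22 mm, about 140 g; origin at the centre of its underside, z up, standing on the mat. Its +x is the way the dark 8 mm set-screw sticks out of its side at half height. The screw's inner tip shows in the bore, 7.5 mm from the axis: the hub goes down the spindle only with the screw over the flat (about 15 degrees)
- hub_screw (a point): outer end of the set-screw, 33 mm from the hub's axis along its +x, 14 mm above its underside
- hub_top (a point): centre of the hub's top face, 28 mm above its underside
- glue_jar: bystander, to be left alone: white glue jar with a yellow lid, 64 mm across, 85 mm tall; origin at the centre of its foot
- tape_roll: bystander, to be left alone: roll of yellow tape lying flat, 84 mm across, 18 mm tall; origin at the centre of its underside
- hex_key: bystander, to be left alone: dark steel L-shaped hex key lying on the mat beyond the wheel, 90 by 30 mm, 5 mm thick; origin at the end of its long leg
- clothes_peg: bystander, to be left alone: blue plastic clothes peg lying on the mat, 75 by 25 mm, 10 mm tall; origin under its middle
- bone_folder: bystander, to be left alone: flat cream-coloured bone folder (paper creaser), 160 by 22 mm, 5 mm thick; origin under its middle

How it is judged:
On the way, in this order (a step that is already met when the one before it is completed fails the run):
1. the splash ring sits on the shoulder around the spindle, let go (z of slinger in the frame of wheel between 0.1075 and 0.1125 m and horizontal distance between slinger and wheel below 0.004 m and contact force between the fingers and slinger below 0.3 N), for 0.2 s.
2. the still bare spindle is turned so that its flat faces the front of the wheel (within 0.2 rad) between the fingers, the hub not yet over it ((value of joint spindle between -0.2 and 0.2 rad or value of joint spindle between 6.0832 and 6.4832 rad or value of joint spindle between -6.4832 and -6.0832 rad) and velocity of joint spindle between -0.3 and 0.3 rad/s and horizontal distance between hub and spindle_top above 0.04 m and contact force between the fingers and wheel above 1 N), for 0.1 s.
At the end, for the whole second after the job is handed in: Splash ring let go on the shoulder (2.5 mm in height, 4 mm sideways). Flat faces the front within 0.25 rad. Hub gripped (over 3 N), at rest, upright, off the ring, flush with the spindle's end and centred within 3 mm, set-screw over the flat within 0.2 rad (6.6 mm at its outer end) (all of step 1 and (value of joint spindle between -0.25 and 0.25 rad or value of joint spindle between 6.0332 and 6.5332 rad or value of joint spindle between -6.5332 and -6.0332 rad) and velocity of joint spindle between -0.1 and 0.1 rad/s and horizontal distance between hub and spindle_top below 0.003 m and z of hub_top in the frame of spindle_top between -0.003 and 0.003 m and angle between hub's own z axis and vertical below 0.07 rad and x of hub_screw in the frame of spindle_top above 0.025 m and y of hub_screw in the frame of spindle_top between -0.0066 and 0.0066 m and contact force between the fingers and hub above 3 N and contact force between hub and slinger below 0.1 N and linear speed of hub below 0.02 m/s); the arm keeps its last pose, push and grip.
It fails at once if anything else lying on the table is moved more than 20 mm (distance of any of glue_jar, tape_roll, hex_key, clothes_peg, bone_folder from where it was at the start of the episode above 0.02 m).
It also fails if it takes over 72 s, if anything falls off the work surface, if the arm or the gripper's body presses on something with over 40 N, if the wrist force passes 120 N, or if a joint passes its speed limit or range.

## Robot

A 7-joint arm with a two-finger parallel gripper is mounted at the origin on the work surface. World frame = base frame: x ahead of the robot, y to its left, z up, the work surface at z = 0. Lengths are in m, angles in rad, forces in N, time in s.
With the tool pointing down it reaches from about 0.35 to 0.9 m from the base axis. Payload 8.1 kg.
Tool frame: the origin (TCP) lies at the very end of the fingers, on their centre line; the grasp point (between the pads) lies 19 mm behind it; z points along the fingers, y is the line along which they close (so a half turn about z gives the same grasp; the last joint's range is limited). The gripper opens to 85 mm and grips with 20 to 120 N. Pads are 22 mm wide; open, the fingers measure 114 mm over their backs; the gripper's body (76 mm by 85 mm) begins 54 mm behind the grasp point. The pads swing forward as they close: fully open they stand 13 mm farther back than shut.
Start: joints at [1.089, 0.434, 0.025, 1.573, -0.012, 1.134, -0.075], TCP at [0.231, -0.581, 0.231] pointing down, gripper open.
Joint ranges: [-2.62, 2.62], [-0.44, 2.09], [-1.27, 1.32], [0.08, 2.57], [-1.32, 4.46], [0.12, 2], [-2.74, 2.74]. Speed limits (rad/s): [2.22, 2.22, 3.01, 3.01, 3.14, 3.14, 3.14].

## Interface

Orientations are given as a unit quaternion [w, x, y, z].
In Python, from bench import ctrl, optics, models gives the robot as it stands. The module is installed in compiled form; this text tells all that it offers.
- The arm moves only by the shell command python3 -m jog 'ROWS'. ROWS is JSON, one flat list of numbers, 7 for each row, row after row: the opening, from -1 (shut) to 1 (fully open), so that 0 is half open, then the shift along the tool's x, y, z in units of 0.03 m (1.0 is 0.03 m), then the turn, a rotation vector about the tool's x, y, z in units of 4 degrees (1.0 is 4 degrees). A call has 1 to 5 rows; each row shifts and turns the commanded pose from where the row before left it, along the tool's axes as they then stand; what a row does not reach is not made up. A row lasts 1/10 s, in which the tool goes at most 50 mm and 8.59 degrees, less where a joint would pass 70% of its speed; a pose out of reach is approached as far as the arm can. A call with a number of a shift or a turn outside -1 to 1 is refused whole. A call with a gripper value outside its range is refused whole. The fingers move at their own pace and stop on an object; the grip force is fixed at half the most. Time passes only in rows, so rows that do not move let the fingers close. It gives the time, the measured TCP pose, the force, the opening and the grip force at its end, in the units of the state.
- ctrl.read_state(): the state, without advancing time (a new reading comes with each control period).
- optics.get_image(name): name is "scene" or "side" or "wrist"; returns a dict with "pixels" (420x560x3 uint8, red, green, blue), "camera_matrix" (3x3 intrinsics, pixels), "distortion" ([k1, k2, p1, p2, k3] as OpenCV has them; the pictures are not rectified), "rvec" (rotation vector, rad) and "tvec" (3), from world to camera coordinates, as OpenCV has them; the wrist camera has in their place "mount" (4x4, takes a point from camera to tool coordinates, whose origin is the TCP and whose axes are the flange's). Camera axes: x right, y down, z forward; pixel columns grow to the right and rows downward; lengths in m; the calibration is good to about 2 mm. A picture is of the moment at which its call begins: read the wrist's pose just before it. There is no depth.
- ctrl.job_done(): hands the job in; it is judged then, once.
Trained networks look in a picture, given as the dict that the camera call returned (one of the last four; its "shot" number tells which), for a name from the list of things; names that differ only in an ending like _2 or _b are one class to them, and where a whole thing is asked for, a point or a joint stands for the part that bears it (a point fixed in the world has none). Each returns a list of dicts, best first, with "p" (0 to 1); they miss things now and then, are a little off and sometimes report something else, mostly with a low value. They report only what shows in the picture. A call takes as long as a camera call.
- models.search_frame(picture, query): "position" ([x, y, z] in m, in world coordinates, good to about 4 mm: the middle of the surface that is visible of it).
- models.masks_of(picture, query): "pixels" (420x560 bool, what is visible of it).
The state is a dict: "clock": time; "joint_pos": joint angles; "qd": joint speeds; "effort": joint torques, N m; "eef_pos": TCP position; "tcp_rot": TCP orientation; "wrist_force": force on the tool from outside, world axes, zero at the start; "torque": the same for the moment, N m; "width": opening from 0.0 (shut) to 1.0 (fully open); "finger_force": force on a finger pad.
Only numpy, scipy, OpenCV 4.12 (cv2) and the standard library are available. Lean on these libraries where they do the work, as an engineer would, in place of code of your own. Each camera call takes 0.05 s, during which the arm holds its last target. There are 200 camera calls.

## Working session

There is one attempt and no reset: what is moved stays moved. The work goes in short steps, Python scripts to look and compute and a shell command to move; the robot and the scene stay as the last step left them, time stands still between calls to the robot, and variables do not carry over. Pictures are saved under pics/ and viewed, at most 10 in all, crops included, and the job is handed in when it is done.

```bash
mkdir -p pics; cat > h.py <<'E'
import numpy as np, cv2
from bench import ctrl, optics, models
from scipy.spatial.transform import Rotation as R
def Rt(s):
    q=s["tcp_rot"]; return R.from_quat([q[1],q[2],q[3],q[0]])
def cam(im,s=None):
    # returns Rcw (cam->world), origin
    if "rvec" in im:
        A=cv2.Rodrigues(np.array(im["rvec"],float))[0]; return A.T,-A.T@np.array(im["tvec"],float).ravel()
    M=np.array(im["mount"]); T=Rt(s).as_matrix(); return T@M[:3,:3], T@M[:3,3]+np.array(s["eef_pos"])
def ray(im,uv,z,s=None):
    K=np.array(im["camera_matrix"],float);D=np.array(im["distortion"],float)
    p=cv2.undistortPoints(np.array(uv,float).reshape(-1,1,2),K,D).reshape(-1,2)
    Rc,o=cam(im,s); d=np.c_[p,np.ones(len(p))]@Rc.T
    return o+d*((z-o[2])/d[:,2])[:,None]
def proj(im,P,s=None):
    Rc,o=cam(im,s); A=Rc.T
    return cv2.projectPoints(np.array(P,float).reshape(-1,3),cv2.Rodrigues(A)[0],-A@o,np.array(im["camera_matrix"],float),np.array(im["distortion"],float))[0].reshape(-1,2)
def save(im,name,crop=None,k=1):
    p=im["pixels"][...,::-1]
    if crop: p=p[crop[1]:crop[3],crop[0]:crop[2]]
    cv2.imwrite("pics/"+name,cv2.resize(p,None,fx=k,fy=k,interpolation=cv2.INTER_CUBIC))
E
python3 - <<'E'
from h import *
s=ctrl.read_state();print(s["eef_pos"],s["tcp_rot"],s["width"])
ims=[optics.get_image(n) for n in("scene","side")]
for im,n in zip(ims,("scene","side")):
    print(n,cam(im)[1].round(2))
    for q in ["wheel","slinger","hub","hub_screw","spindle_top","panel","glue_jar","tape_roll","hex_key","clothes_peg","bone_folder"]:
        try: print(q,[(np.round(d["position"],3).tolist(),round(d["p"],2)) for d in models.search_frame(im,q)[:2]])
        except Exception as e: print(q,e)
p=np.hstack([i["pixels"][...,::-1] for i in ims])
cv2.imwrite("pics/a.png",ims[0]["pixels"][...,::-1]);cv2.imwrite("pics/b.png",ims[1]["pixels"][...,::-1])
E
```

```text
[ 0.23088502 -0.58024584  0.2305194 ] [-7.57002612e-04  9.82125722e-01  1.88224459e-01 -2.12737085e-04] 0.9981013308684317
scene [1.26 0.62 0.8 ]
wheel [([0.633, 0.038, 0.093], 0.93)]
slinger [([0.444, -0.291, 0.007], 0.52)]
hub [([0.461, 0.366, 0.026], 0.66)]
hub_screw [([0.462, 0.367, 0.033], 0.87)]
spindle_top []
panel [([0.632, 0.031, 0.097], 0.57)]
glue_jar [([0.667, -0.313, 0.063], 0.83)]
tape_roll [([0.701, 0.259, 0.018], 0.75)]
hex_key [([0.462, 0.364, 0.031], 0.36)]
clothes_peg [([0.462, 0.361, 0.033], 0.52)]
bone_folder [([0.638, 0.424, 0.007], 0.87), ([0.629, 0.039, 0.094], 0.24)]
side [ 0.38 -0.68  0.99]
wheel [([0.571, -0.032, 0.098], 0.75)]
slinger [([0.431, -0.302, 0.006], 0.81)]
hub [([0.446, 0.348, 0.028], 0.69)]
hub_screw [([0.45, 0.352, 0.03], 0.6), ([0.568, -0.035, 0.1], 0.45)]
spindle_top [([0.559, -0.008, 0.15], 0.58)]
panel [([0.569, -0.032, 0.096], 0.56)]
glue_jar []
tape_roll [([0.714, 0.246, 0.018], 0.55)]
hex_key [([0.57, -0.033, 0.098], 0.74), ([0.711, 0.247, 0.018], 0.47)]
clothes_peg [([0.34, -0.168, 0.011], 0.71)]
bone_folder [([0.627, 0.418, 0.012], 0.68)]
```

View pics/a.png

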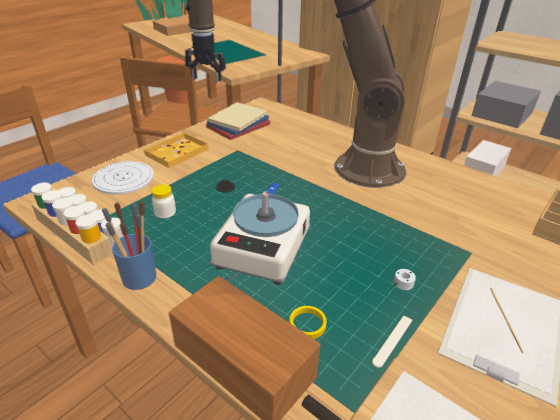

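View pics/b.png

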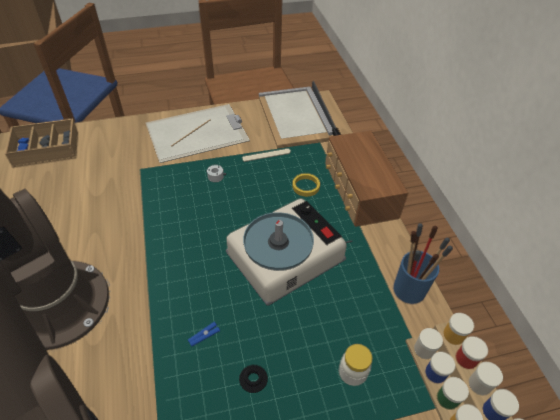

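```bash
cat >> h.py <<'E'
def go(P,yaw=None,s=None):
    "tool-frame shift (units), turn units, to reach TCP P, tool x at yaw (deg), pointing down"
    s=s or ctrl.read_state(); r=Rt(s)
    y0=np.degrees(np.arctan2(*r.as_matrix()[[1,0],0]))
    yaw=y0 if yaw is None else yaw
    t=R.from_euler('z',yaw,degrees=True)*R.from_euler('x',180,degrees=True)
    print("pos",np.round(s["eef_pos"],4),"yaw",y0.round(2),"shift",(r.inv().apply(np.array(P)-s["eef_pos"])/.03).round(3),"shift after turn",(t.inv().apply(np.array(P)-s["eef_pos"])/.03).round(3),"turn",(np.degrees((r.inv()*t).as_rotvec())/4).round(3),"w",round(s["width"],3),"j7",round(s["joint_pos"][6],2))
E
python3 - <<'E'
from h import *
a=optics.get_image("scene");b=optics.get_image("side");w=optics.get_image("wrist")
print(np.round(w["mount"],3).tolist(), np.round(w["camera_matrix"],0).tolist())
A=a["pixels"][175:275,205:315][...,::-1];B=b["pixels"][195:300,220:350][...,::-1]
C=a["pixels"][262:296,385:425][...,::-1];D=b["pixels"][157:187,195:235][...,::-1]
f=lambda p:cv2.resize(p,(400,300),interpolation=cv2.INTER_CUBIC)
cv2.imwrite("pics/c.png",np.vstack([np.hstack([f(A),f(B)]),np.hstack([f(C),f(D)])]))
go([.437,-.297,.22])
for k,im in (("scene",a),("side",b)):
  for q in ("slinger","hub","wheel","hub_screw"):
    for d in models.masks_of(im,q)[:1]:
        ys,xs=np.nonzero(d["pixels"]);print(k,q,len(xs),xs.mean().round(1),ys.mean().round(1),xs.min(),xs.max(),ys.min(),ys.max(),round(d["p"],2))
E
```

```text
[[0.0, -0.948, -0.319, 0.082], [1.0, -0.0, 0.001, -0.0], [-0.001, -0.319, 0.948, -0.143], [0.0, 0.0, 0.0, 1.0]] [[321.0, 0.0, 283.0], [0.0, 321.0, 210.0], [0.0, 0.0, 1.0]]
pos [ 0.2311 -0.5807  0.2313] yaw 21.7 shift [ 9.873 -6.249  0.377] shift after turn [ 9.873 -6.249  0.378] turn [0.001 0.    0.   ] w 0.997 j7 -0.08
scene slinger 194 226.1 186.2 217 235 180 192 0.57
scene hub 336 404.2 279.2 394 414 270 289 0.95
scene wheel 6425 261.3 236.6 210 309 192 284 0.65
scene hub_screw 357 404.4 279.0 394 414 269 289 0.95
side slinger 587 253.3 378.6 239 268 365 392 0.67
side hub 238 215.3 173.3 207 225 165 181 0.68
side wheel 7684 285.3 249.8 226 345 200 305 0.76
side hub_screw 228 214.6 173.3 207 224 165 181 0.64
```

View pics/c.png

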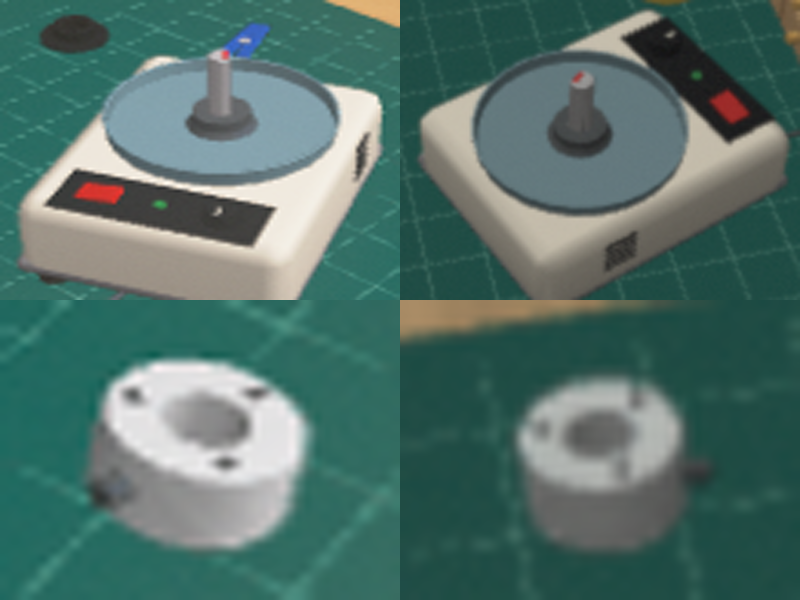

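```bash
python3 - <<'E'
from h import *
a=optics.get_image("scene");b=optics.get_image("side")
for n,im,pts in (("scene",a,[(265.2,193.3,.171),(249,244,.098),(394.7,283.9,.017),(405.5,275.4,.031),(267.2,193.3,.171)]),("side",b,[(278.8,222.7,.171),(316.5,222.3,.098),(226.2,174,.017),(215,170.3,.031),(276.9,221.8,.171)])):
    print(n,[ray(im,p[:2],p[2])[0].round(4).tolist() for p in pts])
for n,im,c in (("scene",a,(226.1,186.2)),("side",b,(253.3,378.6))): print(ray(im,c,.009)[0].round(4))
E
python3 -m jog '[1,1,-0.6,0,0,0,0, 1,1,-0.6,0,0,0,0, 1,1,-0.6,0,0,0,0, 1,1,-0.6,0,0,0,0, 1,1,-0.6,0,0,0,0]'
python3 -m jog '[1,1,-0.6,0,0,0,0, 1,1,-0.6,0,0,0,0, 1,1,-0.6,0,0,0,0, 1,0,-1,0,0,0,0, 1,0,-1,0,0,0,0]'
python3 - <<'E'
from h import *
s=ctrl.read_state();w=optics.get_image("wrist");save(w,"w1.png");go([.437,-.297,.2])
for q in ["slinger","clothes_peg"]:
  print(q,[(np.round(d["position"],3).tolist(),round(d["p"],2)) for d in models.search_frame(w,q)[:2]])
  for d in models.masks_of(w,q)[:1]:
    c=cv2.moments(d["pixels"].astype(np.uint8));uv=(c["m10"]/c["m00"],c["m01"]/c["m00"]);print(q,uv,ray(w,uv,.009,s))
E
```

```text
scene [[0.5628, -0.004, 0.171], [0.6753, 0.0417, 0.098], [0.4822, 0.3512, 0.017], [0.4521, 0.3624, 0.031], [0.5594, -0.0001, 0.171]]
side [[0.5586, -0.0089, 0.171], [0.6704, 0.0308, 0.098], [0.4819, 0.3472, 0.017], [0.4495, 0.3563, 0.031], [0.5549, -0.0052, 0.171]]
[ 0.4353 -0.2899  0.009 ]
[ 0.4321 -0.3     0.009 ]
clock: 2.35
eef_pos: [0.3379, -0.4405, 0.2315]
tcp_rot: [0.0, 0.982, 0.188, 0.0]
wrist_force: [0.5, -1.2, 0.6]
width: 0.995
finger_force: 0.0
clock: 2.85
eef_pos: [0.3792, -0.301, 0.2312]
tcp_rot: [-0.0, 0.982, 0.189, 0.0]
wrist_force: [-0.2, 0.3, 0.4]
width: 1.001
finger_force: 0.0
pos [ 0.3772 -0.2966  0.231 ] yaw 21.92 shift [1.845 0.761 1.031] shift after turn [1.844 0.758 1.035] turn [-0.045  0.009 -0.   ] w 1.001 j7 -0.66
slinger [([0.437, -0.296, 0.001], 0.77)]
slinger (296.50968054211035, 129.45837366892545) [[ 0.43425753 -0.29530646  0.009     ]]
clothes_peg [([0.344, -0.165, 0.012], 0.77), ([0.47, -0.046, 0.03], 0.33)]
clothes_peg (163.4757772957339, 162.04989154013015) [[ 0.34409219 -0.16701842  0.009     ]]
```

View pics/w1.png

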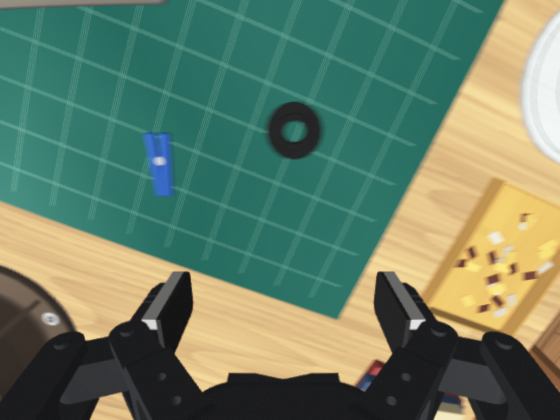

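```bash

python3 -m jog '[1,0.9,0.35,1,0,0,0, 1,0.9,0.35,1,0,0,0, 1,0,0,1,0,0,0, 1,0,0,1,0,0,0, 1,0,0,0.5,0,0,0]'
python3 -m jog '[1,0,0,0,0,0,0]'
python3 - <<'E'
from h import *
s=ctrl.read_state();w=optics.get_image("wrist");save(w,"w2.png")
for d in models.masks_of(w,"slinger")[:1]:
    m=d["pixels"].astype(np.uint8);c=cv2.moments(m);uv=(c["m10"]/c["m00"],c["m01"]/c["m00"]);x=ray(w,uv,.009,s)[0];print(uv,x);
    ys,xs=np.nonzero(m);print(ray(w,[(xs.min(),uv[1]),(xs.max(),uv[1]),(uv[0],ys.min()),(uv[0],ys.max())],.008,s).round(4))
    go([x[0],x[1],.008])
E
```

```text
clock: 3.6
eef_pos: [0.4358, -0.3026, 0.0935]
tcp_rot: [-0.001, 0.982, 0.188, -0.001]
wrist_force: [0.2, -0.1, 0.5]
width: 1.002
finger_force: 0.0
clock: 3.7
eef_pos: [0.4354, -0.3024, 0.0939]
tcp_rot: [-0.001, 0.982, 0.188, -0.002]
wrist_force: [0.1, -0.7, -0.2]
width: 0.998
finger_force: 0.0
```

View pics/w2.png

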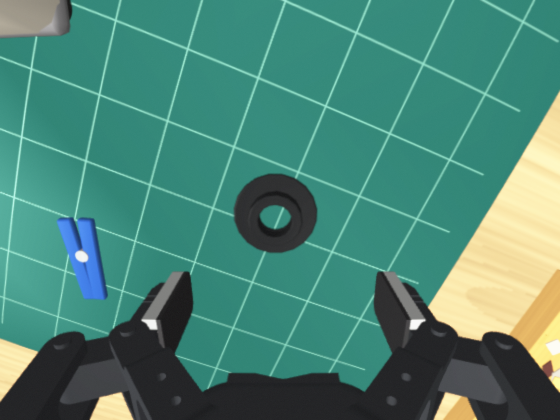

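```bash

python3 - <<'E'
from h import *
s=ctrl.read_state();w=optics.get_image("wrist")
print(ray(w,[(275.5,213),(234,213),(317,213),(275.5,173),(275.5,253)],.0055,s).round(4))
p=ray(w,(275.5,213),.0055,s)[0];go([p[0],p[1],.008])
d=models.search_frame(w,"slinger");print(d)
E
```

```text
[[ 0.4353 -0.2974  0.0055]
 [ 0.4235 -0.2676  0.0055]
 [ 0.4471 -0.3272  0.0055]
 [ 0.4646 -0.2861  0.0055]
 [ 0.4035 -0.3098  0.0055]]
pos [ 0.4373 -0.303   0.0971] yaw 21.65 shift [ 0.006 -0.199  2.969] shift after turn [ 0.009 -0.196  2.969] turn [ 0.017 -0.011 -0.   ] w 0.998 j7 -0.75
[{'position': [0.4396, -0.2944, 0.0062], 'p': 0.9}]
```

```bash

python3 -m jog '[1,0.02,-0.2,1,0,0,0, 1,0,0,1,0,0,0, 1,0,0,0.6,0,0,0, 1,0,0,0.2,0,0,0, 1,0,0,0,0,0,0]'
python3 -m jog '[-1,0,0,0,0,0,0, -1,0,0,0,0,0,0, -1,0,0,0,0,0,0, -1,0,0,0,0,0,0, -1,0,0,0,0,0,0]'
python3 -m jog '[-1,0,0,0,0,0,0]'
```

```text
clock: 4.4
eef_pos: [0.4352, -0.2965, 0.0126]
tcp_rot: [0.0, 0.982, 0.188, 0.0]
wrist_force: [-0.1, -0.6, 0.4]
width: 1.005
finger_force: 0.0
clock: 4.9
eef_pos: [0.4355, -0.2966, 0.0137]
tcp_rot: [0.001, 0.982, 0.188, 0.001]
wrist_force: [-2.2, 2.8, 14.5]
width: 0.434
finger_force: 58.4
clock: 5.0
eef_pos: [0.4355, -0.2966, 0.0137]
tcp_rot: [0.001, 0.982, 0.188, 0.001]
wrist_force: [-3.5, 1.7, 13.8]
width: 0.428
finger_force: 58.4
```

```bash

python3 -m jog '[-1,0,0,-1,0,0,0, -1,0,0,-1,0,0,0, -1,0.5,-0.5,-1,0,0,0, -1,0.5,-0.9,-1,0,0,0, -1,0.5,-1,-1,0,0,0]'
python3 -m jog '[-1,0.6,-1,-1,0,0,0, -1,0.6,-1,-0.9,0,0,0, -1,0.6,-1,0,0,0,0, -1,0.6,-1,0,0,0,0, -1,0.6,-1,0,0,0,0]'
python3 -m jog '[-1,0,0,0,0,0,0, -1,0,0,0,0,0,0]'
python3 - <<'E'
from h import *
s=ctrl.read_state();w=optics.get_image("wrist");save(w,"w3.png");go([.5607,-.0065,.22])
for q in ["spindle_top","slinger","wheel"]:
  print(q,[(np.round(d["position"],4).tolist(),round(d["p"],2)) for d in models.search_frame(w,q)[:2]])
E
```

```text
clock: 5.5
eef_pos: [0.4502, -0.2122, 0.1639]
tcp_rot: [0.0, 0.982, 0.188, 0.0]
wrist_force: [2.1, 0.3, -0.2]
width: 0.422
finger_force: 60.4
clock: 6.0
eef_pos: [0.4783, -0.0386, 0.22]
tcp_rot: [0.0, 0.982, 0.188, 0.001]
wrist_force: [1.0, -0.4, -0.8]
width: 0.425
finger_force: 60.4
clock: 6.2
eef_pos: [0.4782, -0.0394, 0.2195]
tcp_rot: [0.0, 0.982, 0.189, 0.0]
wrist_force: [-1.1, -0.4, -0.8]
width: 0.424
finger_force: 60.4
pos [ 0.4781 -0.0405  0.2194] yaw 21.7 shift [ 2.977 -0.036 -0.019] shift after turn [ 2.977 -0.036 -0.019] turn [0.008 0.003 0.   ] w 0.424 j7 -1.29
spindle_top [([0.5582, -0.0047, 0.1732], 0.72), ([0.5535, -0.0062, 0.0972], 0.17)]
slinger [([0.4901, -0.0362, 0.2105], 0.56)]
wheel [([0.5558, -0.0104, 0.0973], 0.76)]
```

View pics/w3.png

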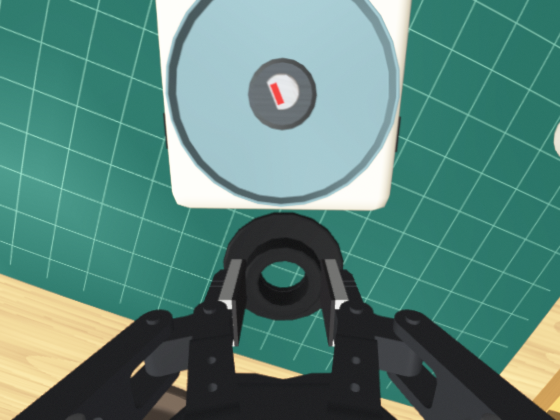

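```bash

python3 - <<'E'
from h import *
s=ctrl.read_state();w=optics.get_image("wrist");im=w["pixels"].astype(int)
c=im[55:130,240:325];m=((c[...,0]>150)).astype(np.uint8)
n,l,st,ce=cv2.connectedComponentsWithStats(m);print(st[1:],ce[1:])
k=1+np.argmax(st[1:,4]);m=(l==k).astype(np.uint8)
cn=max(cv2.findContours(m,0,1)[0],key=len);(x,y),r=cv2.minEnclosingCircle(cn);print("circ",x+240,y+55,r)
red=(c[...,0]>150)&(c[...,1]<110);ys,xs=np.nonzero(red);print("red",xs.mean()+240,ys.mean()+55,len(xs))
C=ray(w,[(x+240,y+55),(xs.mean()+240,ys.mean()+55)],.171,s);print(C.round(4));d=C[1]-C[0];print("flat dir",np.degrees(np.arctan2(d[1],d[0])),np.hypot(*d[:2]))
# red elongation
v=np.linalg.svd(np.c_[xs-xs.mean(),ys-ys.mean()],full_matrices=False)[2][0];P=ray(w,[(x+240,y+55),(x+240+5*v[0],y+55+5*v[1])],.171,s);d=P[1]-P[0];print("red axis dir",np.degrees(np.arctan2(d[1],d[0])))
# bore of ring
b=im[250:300,245:320];g=(b[...,1]>b[...,0]+25).astype(np.uint8);n,l,st,ce=cv2.connectedComponentsWithStats(g);print("green",st[1:].tolist())
cv2.imwrite("pics/c2.png",np.hstack([cv2.resize(im[55:130,240:325].astype(np.uint8)[...,::-1],(400,400),interpolation=2),cv2.resize(im[210:325,220:350].astype(np.uint8)[...,::-1],(400,400),interpolation=2)]))
R0,o=cam(w,s);z0=s["eef_pos"][2]
for dz in (.0105,-.0075): print("TCP axis at",dz,proj(w,np.array(s["eef_pos"])-[0,0,dz],s))
E
```

```text
[[   0    0   85   75 2363]
 [  22   17   33   36  853]] [[47.20186204 36.82522218]
 [38.83235639 33.51817116]]
circ 282.0 92.0 55.97330856323242
red 272.3247863247863 91.6923076923077 117
[[ 0.5592 -0.0086  0.171 ]
 [ 0.5573 -0.0035  0.171 ]]
flat dir 109.82513332213543 0.0054451773082068765
red axis dir -135.2158730074923
green [[16, 11, 44, 27, 882]]
TCP axis at 0.0105 [[283.02017185 263.2727335 ]]
TCP axis at -0.0075 [[283.07257344 281.01649999]]
```

View pics/c2.png

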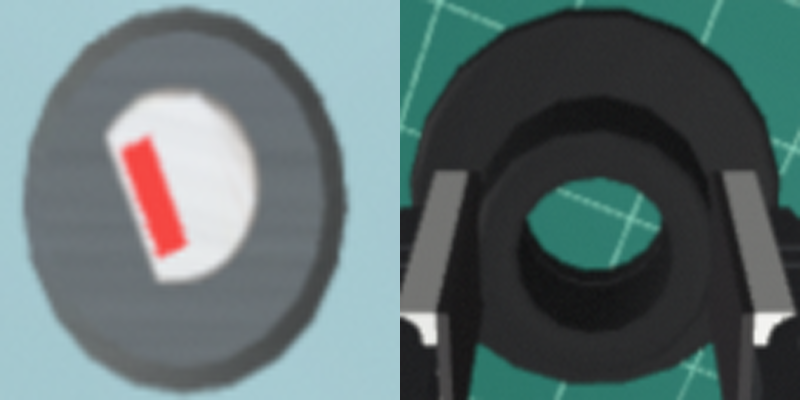

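```bash

python3 - <<'E'
from h import *
s=ctrl.read_state();w=optics.get_image("wrist")
C=ray(w,[(277.5,90),(262.7,80.3),(273.6,107.7)],.171,s);print(C.round(4));d=C[2]-C[1];print("flat n",np.degrees(np.arctan2(d[1],d[0]))-90)
rg=ray(w,(283.2,283.3),s["eef_pos"][2]+.0075,s)[0];off=Rt(s).inv().apply(rg-s["eef_pos"]);print("ring off tool",off)
e=ray(w,[(180,207),(385,209)],.09,s);d=e[1]-e[0];print("wheel yaw",np.degrees(np.arctan2(d[1],d[0]))+90)
t=C[0]-Rt(s).apply([off[0],off[1],0]);go([t[0],t[1],.2])
E
```

```text
[[ 0.5593 -0.0058  0.171 ]
 [ 0.561   0.0038  0.171 ]
 [ 0.5495 -0.0072  0.171 ]]
flat n -226.38598285669931
ring off tool [-1.26761026e-03  6.46185267e-05 -7.49963208e-03]
wheel yaw 20.9855029062182
pos [ 0.4781 -0.041   0.2193] yaw 21.6 shift [ 2.989 -0.099  0.642] shift after turn [ 2.989 -0.099  0.642] turn [0.003 0.003 0.   ] w 0.425 j7 -1.29
```

```bash

python3 -m jog '[-1,1,-0.03,0,0,0,0, -1,1,-0.03,0,0,0,0, -1,0.99,-0.03,0.5,0,0,0, -1,0,0,0.25,0,0,0, -1,0,0,0,0,0,0]'
python3 -m jog '[-1,0,0,0,0,0,0]'
python3 - <<'E'
from h import *
s=ctrl.read_state();w=optics.get_image("wrist");go([.5593,-.0058,.2])
print(proj(w,[[.5593,-.0058,.171]],s))
save(w,"c3.png",(233,205,333,305),6)
E
```

```text
clock: 7.0
eef_pos: [0.5598, -0.0047, 0.1952]
tcp_rot: [-0.0, 0.982, 0.188, -0.002]
wrist_force: [-0.6, -0.7, -0.1]
width: 0.428
finger_force: 60.4
clock: 7.1
eef_pos: [0.5598, -0.0053, 0.1967]
tcp_rot: [0.0, 0.982, 0.188, -0.001]
wrist_force: [-0.2, -0.4, -0.4]
width: 0.425
finger_force: 60.4
pos [ 0.5601 -0.0052  0.1972] yaw 21.63 shift [-0.031  0.009 -0.095] shift after turn [-0.031  0.009 -0.095] turn [0.005 0.005 0.   ] w 0.423 j7 -1.38
[[283.51097247 251.81654836]]
```

View pics/c3.png

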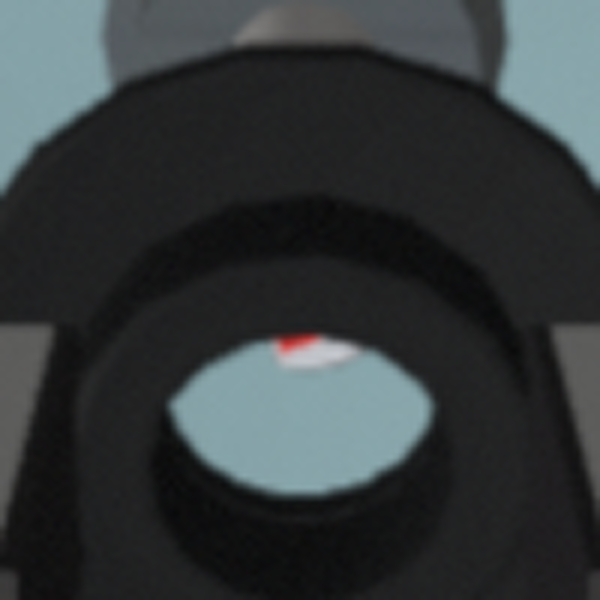

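```bash

python3 - <<'E'
from h import *
s=ctrl.read_state();w=optics.get_image("wrist");r=Rt(s).inv();z=s["eef_pos"][2]
for n,uv,zz,k in (("spindle near edge",(285,266.7),.171,.010),("spindle on axis side",(284.2,212),.12,0),("bore bottom near",(283,287.8),z-.0107,.012),("bore top near?",(283,303),z+.0073,.012),("boss top",(283,247),z+.0073,-.020),("flange far",(284,213),z-.0057,-.032)):
    print(n,(r.apply(ray(w,uv,zz,s)[0]-s["eef_pos"])*1e3+[k*1e3,0,0]).round(1))
E
```

```text
spindle near edge [-0.6  1.2 26.2]
spindle on axis side [ 6.1  0.9 77.2]
bore bottom near [-3.3 -0.  10.7]
bore top near? [-0.6 -0.  -7.3]
boss top [-2.1 -0.  -7.3]
flange far [-1.9  0.5  5.7]
```

```bash

python3 -m jog '[-1,0.045,0.02,0.2,0,0,0, -1,0,0,0.3,0,0,0, -1,0,0,0.2,0,0,0, -1,0,0,0.2,0,0,0, -1,0,0,0,0,0,0]'
python3 -m jog '[-1,0,0,0.15,0,0,0, -1,0,0,0.15,0,0,0, -1,0,0,0,0,0,0]'
```

```text
clock: 7.7
eef_pos: [0.5614, -0.0045, 0.1686]
tcp_rot: [-0.0, 0.982, 0.188, -0.001]
wrist_force: [-0.6, 0.2, -0.0]
width: 0.423
finger_force: 60.4
clock: 8.0
eef_pos: [0.5618, -0.0044, 0.1602]
tcp_rot: [-0.0, 0.982, 0.188, -0.0]
wrist_force: [-0.2, 0.4, -0.0]
width: 0.421
finger_force: 60.4
```

```bash

python3 -m jog '[-1,0,0,0.3,0,0,0, -1,0,0,0.3,0,0,0, -1,0,0,0.3,0,0,0, -1,0,0,0.1,0,0,0, -1,0,0,0.05,0,0,0]'
python3 -m jog '[-1,0,0,0.05,0,0,0, -1,0,0,0.03,0,0,0, -1,0,0,0,0,0,0]'
```

```text
clock: 8.5
eef_pos: [0.5618, -0.0044, 0.1286]
tcp_rot: [-0.0, 0.982, 0.188, -0.001]
wrist_force: [0.2, -0.1, -0.2]
width: 0.427
finger_force: 60.4
clock: 8.8
eef_pos: [0.5622, -0.0044, 0.127]
tcp_rot: [0.0, 0.982, 0.188, 0.0]
wrist_force: [-0.1, 0.2, -0.5]
width: 0.424
finger_force: 60.4
```

```bash

python3 -m jog '[-1,0,0,0.04,0,0,0, -1,0,0,0.04,0,0,0, -1,0,0,0,0,0,0]'
python3 -m jog '[-1,0,0,0.03,0,0,0, -1,0,0,0,0,0,0]'
```

```text
clock: 9.1
eef_pos: [0.5621, -0.0044, 0.1244]
tcp_rot: [0.0, 0.982, 0.188, -0.0]
wrist_force: [0.6, -0.9, -1.5]
width: 0.43
finger_force: 60.4
clock: 9.3
eef_pos: [0.5622, -0.0044, 0.1239]
tcp_rot: [0.0, 0.982, 0.188, 0.0]
wrist_force: [-1.1, -1.5, 2.8]
width: 0.429
finger_force: 60.8
```

```bash

python3 -m jog '[1,0,0,0,0,0,0, 1,0,0,0,0,0,0, 1,0,0,0,0,0,0, 1,0,0,0,0,0,0, 1,0,0,0,0,0,0]'
python3 -m jog '[1,0,0,-1,0,0,0, 1,0,0,-1,0,0,0, 1,-0.5,0,-1,0,0,0, 1,-1,0,-0.5,0,0,0, 1,-1,0,0,0,0,0]'
python3 -m jog '[1,0,0,0,0,0,0]'
python3 - <<'E'
from h import *
s=ctrl.read_state();w=optics.get_image("wrist");go([.5607,-.0065,.215])
save(w,"c4.png",(180,60,380,210),4)
print(proj(w,[[.5593,-.0058,.171],[.5593,-.0058,.113]],s))
E
```

```text
clock: 9.8
eef_pos: [0.5621, -0.0044, 0.1236]
tcp_rot: [0.0, 0.982, 0.188, -0.0]
wrist_force: [0.1, 0.2, -0.4]
width: 0.999
finger_force: 0.0
clock: 10.3
eef_pos: [0.4932, -0.0321, 0.2308]
tcp_rot: [0.0, 0.982, 0.188, 0.002]
wrist_force: [-0.1, -0.9, -1.0]
width: 1.0
finger_force: 0.0
clock: 10.4
eef_pos: [0.4896, -0.0339, 0.2291]
tcp_rot: [0.001, 0.982, 0.187, -0.0]
wrist_force: [-0.7, -0.6, 0.1]
width: 1.0
finger_force: 0.0
pos [ 0.4914 -0.033   0.2291] yaw 21.61 shift [2.474 0.03  0.469] shift after turn [2.474 0.031 0.468] turn [ 0.012 -0.001 -0.   ] w 0.998 j7 -1.31
[[282.0656114  113.8579918 ]
 [282.1199132  111.26756289]]
```

View pics/c4.png

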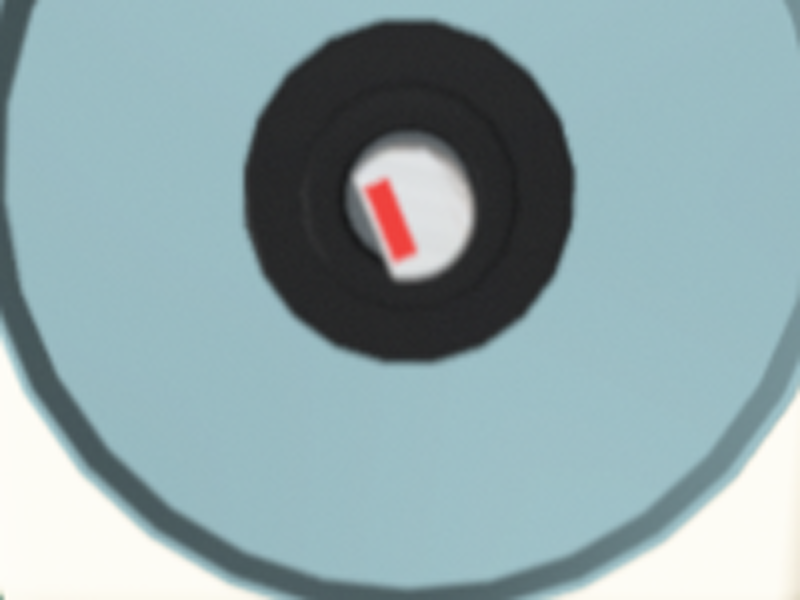

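```bash

for i in 1 2 3 4 5 6 7 8 9; do python3 -m jog '[1,0,0,0,0,0,-1, 1,0,0,0,0,0,-1, 1,0,0,0,0,0,-1, 1,0,0,0,0,0,-1, 1,0,0,0,0,0,-1]' >/dev/null; done
python3 -m jog '[1,0,0,0,0,0,-1, 1,0,0,0,0,0,-1, 1,0,0,0,0,0,-1, 1,0,0,0,0,0,-1, 1,0,0,0,0,0,-1]'
python3 -m jog '[1,0,0,0,0,0,0]'
python3 -c "
from h import *
s=ctrl.read_state();go([.5597,-.0057,.205],-138,s)"
```

```text
clock: 15.45
eef_pos: [0.4933, -0.0316, 0.2284]
tcp_rot: [0.0, -0.357, 0.934, 0.001]
wrist_force: [0.1, -0.7, 0.5]
width: 0.998
finger_force: 0.0
clock: 15.55
eef_pos: [0.4932, -0.0317, 0.2284]
tcp_rot: [0.0, -0.356, 0.934, 0.001]
wrist_force: [-0.6, 0.6, 0.7]
width: 0.998
finger_force: 0.0
pos [ 0.4932 -0.0317  0.2284] yaw -138.24 shift [-2.231 -0.831  0.781] shift after turn [-2.228 -0.839  0.78 ] turn [ 0.014  0.014 -0.059] w 0.998 j7 1.94
```

```bash

python3 -m jog '[1,-0.75,-0.28,0,0,0,0, 1,-0.75,-0.28,0,0,0,0, 1,-0.73,-0.28,0,0,0,0, 1,0,0,0.9,0,0,0, 1,0,0,0.9,0,0,0]'
python3 -m jog '[1,0,0,0.9,0,0,0, 1,0,0,0.2,0,0,0, 1,0,0,0,0,0,0]'
python3 -c "
from h import *
go([.5597,-.0057,.140],-138)"
```

```text
clock: 16.05
eef_pos: [0.5607, -0.0053, 0.1741]
tcp_rot: [0.001, -0.355, 0.935, 0.0]
wrist_force: [0.4, -0.6, -1.1]
width: 0.996
finger_force: 0.0
clock: 16.35
eef_pos: [0.5589, -0.0062, 0.141]
tcp_rot: [-0.001, -0.355, 0.935, 0.001]
wrist_force: [0.3, 0.0, 1.0]
width: 1.003
finger_force: 0.0
pos [ 0.5589 -0.0062  0.141 ] yaw -138.36 shift [-0.03  -0.004  0.032] shift after turn [-0.03  -0.004  0.032] turn [ 0.023 -0.014 -0.089] w 1.003 j7 1.78
```

```bash

python3 -m jog '[-1,-0.02,0,0,0,0,0, -1,0,0,0,0,0,0, -1,0,0,0,0,0,0, -1,0,0,0,0,0,0, -1,0,0,0,0,0,0]'
python3 -m jog '[-1,0,0,0,0,0,0, -1,0,0,0,0,0,0, -1,0,0,0,0,0,0]'
python3 -c "
from h import *
go([.5597,-.0057,.140]);print(ctrl.read_state()['torque'])"
```

```text
clock: 16.85
eef_pos: [0.5609, -0.0072, 0.1424]
tcp_rot: [0.001, -0.355, 0.935, -0.001]
wrist_force: [-6.5, 5.8, 6.0]
width: 0.174
finger_force: 58.6
clock: 17.15
eef_pos: [0.5607, -0.007, 0.1424]
tcp_rot: [0.001, -0.355, 0.935, -0.001]
wrist_force: [1.6, -5.4, 6.3]
width: 0.173
finger_force: 58.7
pos [ 0.5607 -0.007   0.1424] yaw -138.37 shift [-0.003  0.057  0.079] shift after turn [-0.003  0.056  0.079] turn [-0.034  0.013 -0.   ] w 0.173 j7 1.78
[-0.86844464 -0.44811359  0.06088626]
```

```bash

for i in 1 2 3 4 5; do python3 -m jog '[-1,0.005,0,0,0,0,1, -1,0.005,0,0,0,0,1, -1,0.005,0,0,0,0,1, -1,0.005,0,0,0,0,1, -1,0.005,0,0,0,0,1]' ; done | grep -E 'wrist|width'
python3 -m jog '[-1,0.005,0,0,0,0,1, -1,0.005,0,0,0,0,1, -1,0.003,0,0,0,0,0.6, -1,0,0,0,0,0,0, -1,0,0,0,0,0,0]'
python3 -c "
from h import *
go([.5597,-.0057,.140],111.3);print(ctrl.read_state()['torque'])"
```

```text
wrist_force: [2.1, -3.7, 5.7]
width: 0.171
wrist_force: [3.3, -3.5, 4.2]
width: 0.17
wrist_force: [3.5, -3.2, 3.8]
width: 0.169
wrist_force: [4.9, -3.4, 2.4]
width: 0.175
wrist_force: [5.2, -3.6, 2.2]
width: 0.172
clock: 20.15
eef_pos: [0.558, -0.0059, 0.1424]
tcp_rot: [0.002, 0.565, 0.825, 0.001]
wrist_force: [5.8, -3.3, 2.5]
width: 0.17
finger_force: 59.1
pos [ 0.558  -0.0059  0.1424] yaw 111.24 shift [-0.014  0.056  0.08 ] shift after turn [-0.014  0.056  0.08 ] turn [ 0.048  0.024 -0.014] w 0.17 j7 0.11
[-0.73332309 -0.98807865 -0.02575438]
```

```bash

python3 -m jog '[1,0,0,0,0,0,0, 1,0,0,0,0,0,0, 1,0,0,0,0,0,0, 1,0,0,0,0,0,0, 1,0,0,-0.9,0,0,0]'
python3 -m jog '[1,0,0,-1,0,0,0, 1,0,0,-1,0,0,0, 1,0,0,0,0,0,-0.9, 1,0,0,0,0,0,-0.9, 1,0,0,0,0,0,-0.9]'
for i in 1 2; do python3 -m jog '[1,0,0,0,0,0,-1, 1,0,0,0,0,0,-1, 1,0,0,0,0,0,-1, 1,0,0,0,0,0,-1, 1,0,0,0,0,0,-1]' ; done >/dev/null
for i in 1 2; do python3 -m jog '[1,0.65,0.95,0,0,0,0, 1,0.65,0.95,0,0,0,0, 1,0.65,0.95,0,0,0,0, 1,0.65,0.95,0,0,0,0, 1,0.65,0.95,0,0,0,0]'; done
python3 -m jog '[1,0,0,0.5,0,0,0, 1,0,0,0.5,0,0,0, 1,0,0,0.5,0,0,0, 1,0,0,0,0,0,0]'
python3 - <<'E'
from h import *
s=ctrl.read_state();w=optics.get_image("wrist");go([.451,.359,.12],162)
a=optics.get_image("side")
for q in ("hub","hub_screw"):
    print(q,[(np.round(d["position"],4).tolist(),round(d["p"],2)) for d in models.search_frame(w,q)[:2]])
    for d in models.masks_of(w,q)[:1]:
        ys,xs=np.nonzero(d["pixels"]);print(xs.mean(),ys.mean(),xs.min(),xs.max(),ys.min(),ys.max())
save(w,"w5.png")
print(proj(w,[[.451,.359,.031],[.482,.349,.017]],s))
E
```

```text
clock: 20.65
eef_pos: [0.5537, -0.0055, 0.1659]
tcp_rot: [-0.003, 0.564, 0.826, -0.002]
wrist_force: [0.5, 0.6, 1.2]
width: 0.992
finger_force: 0.0
clock: 21.15
eef_pos: [0.556, -0.0052, 0.2288]
tcp_rot: [0.0, 0.483, 0.876, 0.0]
wrist_force: [0.3, -0.4, 1.1]
width: 1.003
finger_force: 0.0
clock: 22.65
eef_pos: [0.5064, 0.1615, 0.2286]
tcp_rot: [-0.0, 0.156, 0.988, -0.0]
wrist_force: [1.3, 0.1, -0.6]
width: 1.0
finger_force: 0.0
clock: 23.15
eef_pos: [0.4575, 0.327, 0.2285]
tcp_rot: [-0.0, 0.156, 0.988, -0.0]
wrist_force: [0.6, -0.1, 0.2]
width: 0.999
finger_force: 0.0
clock: 23.55
eef_pos: [0.4571, 0.3249, 0.1817]
tcp_rot: [-0.001, 0.155, 0.988, -0.001]
wrist_force: [-0.4, -0.0, -0.8]
width: 0.999
finger_force: 0.0
pos [0.4576 0.3254 0.1829] yaw 162.12 shift [0.551 1.002 2.096] shift after turn [0.555 0.997 2.097] turn [-0.024 -0.018  0.03 ] w 1.002 j7 0.27
hub [([0.4474, 0.363, 0.0289], 0.63)]
316.5418439716312 173.34420803782507 291 344 145 206
hub_screw [([0.4512, 0.3588, 0.0294], 0.8)]
316.2903225806452 173.33606162734714 291 343 146 205
[[316.50358916 177.00384551]
 [314.1220268  205.69235877]]
```

```bash

python3 -m jog '[1,0.3,0.5,1,0,0,0, 1,0.25,0.5,1,0,0,0, 1,0,0,0,0,0,0, 1,0,0,0,0,0,0]' | grep eef
python3 - <<'E'
from h import *
s=ctrl.read_state();w=optics.get_image("wrist");go([.451,.359,.12],162)
for d in models.masks_of(w,"hub")[:1]:
    ys,xs=np.nonzero(d["pixels"]);print(xs.mean(),ys.mean(),xs.min(),xs.max(),ys.min(),ys.max())
save(w,"w5.png",(220,140,360,280),5)
print(proj(w,[[.451,.359,.031],[.482,.349,.017]],s))
E
```

```text
eef_pos: [0.4516, 0.3594, 0.1238]
pos [0.4523 0.3594 0.1246] yaw 162.09 shift [ 0.036 -0.026  0.153] shift after turn [ 0.036 -0.026  0.153] turn [0.008 0.01  0.023] w 0.998 j7 0.16
283.3528449967299 206.59843034663177 252 314 172 243
[[282.52155839 213.02165868]
 [282.56504329 243.79154391]]
```

View pics/w5.png

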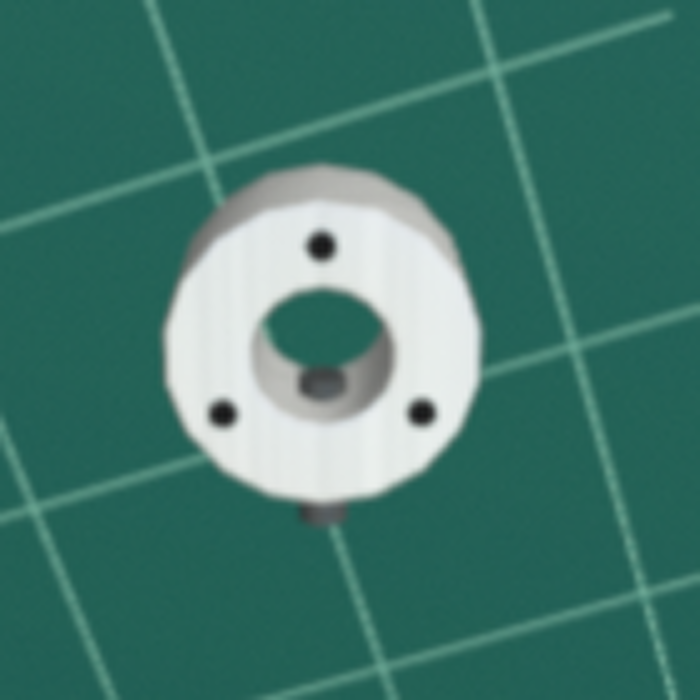

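```bash

python3 -m jog '[1,0.11,0.03,1,0,0,0, 1,0,0,1,0,0,0, 1,0,0,1,0,0,0, 1,0,0,0.5,0,0,0, 1,0,0,0.2,0,0,0]'
python3 -m jog '[1,0,0,0,0,0,0, -1,0,0,0,0,0,0, -1,0,0,0,0,0,0, -1,0,0,0,0,0,0, -1,0,0,0,0,0,0]'
python3 -m jog '[-1,0,0,0,0,0,0, -1,0,0,0,0,0,0]'
```

```text
clock: 24.85
eef_pos: [0.4492, 0.3606, 0.0122]
tcp_rot: [-0.0, 0.156, 0.988, -0.0]
wrist_force: [-0.2, -0.8, 0.1]
width: 0.998
finger_force: 0.0
clock: 25.35
eef_pos: [0.4495, 0.3619, 0.0144]
tcp_rot: [0.001, 0.156, 0.988, 0.001]
wrist_force: [-1.4, -2.9, 12.4]
width: 0.561
finger_force: 59.8
clock: 25.55
eef_pos: [0.4495, 0.3619, 0.0144]
tcp_rot: [0.001, 0.156, 0.988, 0.001]
wrist_force: [-2.0, -2.6, 13.1]
width: 0.566
finger_force: 59.8
```

```bash

python3 -m jog '[-1,0,0,-0.5,0,0,0, -1,0,0,-1,0,0,0, -1,0,0,-1,0,0,0, -1,0,0,-1,0,0,0, -1,0,0,-1,0,0,0]' | grep -E 'eef|force'
python3 -m jog '[-1,-0.9,-0.8,-1,0,0,0, -1,-0.9,-0.8,-1,0,0,0, -1,-0.95,-0.9,-0.7,0,0,0, -1,-0.95,-0.9,0,0,0,0, -1,-0.95,-0.9,0,0,0,0]'| grep -E 'eef|force'
python3 -m jog '[-1,-0.95,-0.9,0,0,0,0, -1,-0.95,-0.9,0,0,0,0, -1,-0.95,-0.9,0,0,0,0, -1,-0.95,-0.9,0,0,0,0, -1,-0.95,-0.9,0,0,0,0]'| grep -E 'eef|force'
for i in 1 2; do python3 -m jog '[-1,0,0,0,0,0,-0.98, -1,0,0,0,0,0,-0.98, -1,0,0,0,0,0,-0.98, -1,0,0,0,0,0,-0.98, -1,0,0,0,0,0,-0.99]'| grep -E 'eef|width'; done
python3 -m jog '[-1,0,0,0,0,0,0, -1,0,0,0,0,0,0]' | grep -E 'eef|force'
python3 - <<'E'
from h import *
s=ctrl.read_state();w=optics.get_image("wrist");go([.636,.0245,.23],-158.7,s);save(w,"w6.png")
uv=proj(w,[[.5599,-.0055,.171]],s)[0];print(uv)
im=w["pixels"].astype(int);u,v=uv.round().astype(int)
c=im[v-32:v+33,u-32:u+33]
red=(c[...,0]>140)&(c[...,1]<110);print("red",np.argwhere(red).mean(0)[::-1]+[u-32,v-32],red.sum())
m=((c[...,0]>150)).astype(np.uint8);n,l,st,ce=cv2.connectedComponentsWithStats(m);print("white",[(*(x[:2]+[u-32,v-32]),*x[2:]) for x in st[1:] if x[4]>50])
b=im[225:330,220:350];m=(b.min(2)>170).astype(np.uint8);n,l,st,ce=cv2.connectedComponentsWithStats(m)
print("hub top",[(*(x[:2]+[220,225]),*x[2:]) for x in st[1:] if x[4]>50])
for d in models.masks_of(w,"hub")[:1]:
    ys,xs=np.nonzero(d["pixels"]);print(xs.mean(),ys.mean(),xs.min(),xs.max(),ys.min(),ys.max(),d["p"])
E
```

```text
eef_pos: [0.4486, 0.3613, 0.1499]
wrist_force: [0.3, -0.6, -1.6]
finger_force: 62.1
eef_pos: [0.5426, 0.1945, 0.2308]
wrist_force: [-0.3, 0.4, -1.2]
finger_force: 62.2
eef_pos: [0.6363, 0.022, 0.2298]
wrist_force: [0.6, 0.7, -0.3]
finger_force: 62.2
eef_pos: [0.6357, 0.0235, 0.2297]
width: 0.564
eef_pos: [0.6357, 0.0234, 0.2297]
width: 0.561
eef_pos: [0.6359, 0.0234, 0.2292]
wrist_force: [0.3, -0.3, -1.7]
finger_force: 62.2
pos [0.6359 0.0234 0.2292] yaw -158.73 shift [-0.017  0.033 -0.026] shift after turn [-0.017  0.033 -0.026] turn [-0.     0.005 -0.008] w 0.564 j7 1.51
[284.02992801 104.20748772]
red [283.88793103 108.56034483] 116
white [(np.int64(269), np.int64(87), np.int32(31), np.int32(27), np.int32(688))]
hub top [(np.int64(231), np.int64(238), np.int32(105), np.int32(92), np.int32(6166))]
283.16864760681017 280.0868401327765 230 336 221 336 0.78
```

```bash

python3 - <<'E'
from h import *
s=ctrl.read_state();w=optics.get_image("wrist");r=Rt(s);p0=np.array(s["eef_pos"])
t=np.linspace(0,6.283,200)
for h in (.013,.0166,.02):
  for ox in (-.002,0,.002):
    q=proj(w,r.apply(np.c_[ox+.025*np.cos(t),.025*np.sin(t),-h+0*t])+p0,s);print(h,ox,q.min(0).round(1),q.max(0).round(1))
im=w["pixels"].astype(int)
# bore: bright->dark limits along column 283 and row through centre
print("col",im[230:340:2,283].min(1).tolist());print("row285",im[285,225:342:3].min(1).tolist())
for z in (.171,):
  for ax in ([.5599,-.0055],[.5606,-.0050],[.5593,-.0058]):
    c=np.c_[ax[0]+.01*np.cos(t),ax[1]+.01*np.sin(t),z+0*t];c=c[(np.cos(t-np.radians(21.3))<.6)];q=proj(w,c,s);print(ax,q.min(0).round(1),q.max(0).round(1))
E
```

```text
0.013 -0.002 [229.4 243.1] [336.2 335.3]
0.013 0 [229.2 239. ] [336.4 332. ]
0.013 0.002 [228.9 234.8] [336.7 328.7]
0.0166 -0.002 [228.2 246.6] [337.4 340.3]
0.0166 0 [227.9 242.3] [337.6 337. ]
0.0166 0.002 [227.6 238.1] [337.9 333.6]
0.02 -0.002 [226.9 250. ] [338.6 345.3]
0.02 0 [226.7 245.7] [338.8 341.9]
0.02 0.002 [226.4 241.3] [339.1 338.5]
col [131, 135, 135, 137, 137, 141, 148, 198, 224, 224, 224, 220, 67, 32, 34, 33, 44, 196, 225, 224, 216, 57, 36, 36, 35, 34, 42, 126, 117, 53, 50, 50, 53, 84, 88, 91, 132, 135, 134, 136, 136, 148, 206, 227, 226, 226, 226, 227, 226, 227, 226, 227, 227, 180, 91]
row285 [32, 33, 212, 231, 232, 229, 225, 229, 229, 229, 232, 228, 181, 183, 182, 177, 171, 163, 149, 135, 129, 122, 118, 117, 115, 113, 105, 155, 228, 231, 231, 235, 233, 235, 233, 232, 231, 148, 16]
[0.5599, -0.0055] [267.4  86.5] [300.9 114.3]
[0.5606, -0.005] [267.8  87.9] [301.2 115.8]
[0.5593, -0.0058] [267.3  85.3] [300.8 113.2]
```

```bash

python3 -m jog '[-1,0.9,0.01,0,0,0,0, -1,0.9,0.01,0,0,0,0, -1,0.9,0,0,0,0,0, -1,0,0,0.7,0,0,0, -1,0,0,0.6,0,0,0]'
python3 -m jog '[-1,0,0,0,0,0,0, -1,0,0,0.1,0,0,0, -1,0,0,0.1,0,0,0, -1,0,0,0,0,0,0]'
python3 -c "
from h import *
go([.56,-.0054,.1544],-158.7)"
```

```text
clock: 28.9
eef_pos: [0.5601, -0.0062, 0.1898]
tcp_rot: [0.001, -0.185, 0.983, -0.001]
wrist_force: [-1.5, 0.9, -1.5]
width: 0.564
finger_force: 62.2
clock: 29.3
eef_pos: [0.5607, -0.0053, 0.1839]
tcp_rot: [0.0, -0.186, 0.983, -0.0]
wrist_force: [-0.0, 0.0, -1.1]
width: 0.567
finger_force: 62.2
pos [ 0.5607 -0.0053  0.1839] yaw -158.61 shift [0.023 0.006 0.983] shift after turn [0.023 0.006 0.983] turn [-0.002  0.007  0.022] w 0.567 j7 1.52
```

```bash

python3 -m jog '[-1,0.015,0,0.07,0,0,0, -1,0,0,0,0,0,0]' | grep -E "eef|wrist"
python3 -m jog '[-1,0,0,0.07,0,0,0, -1,0,0,0,0,0,0]'| grep -E "eef|wrist"
python3 -m jog '[-1,0,0,0.05,0,0,0, -1,0,0,0,0,0,0]'| grep -E "eef|wrist"
```

```text
eef_pos: [0.56, -0.0057, 0.1815]
wrist_force: [-0.4, 0.3, -1.3]
eef_pos: [0.5599, -0.0058, 0.1792]
wrist_force: [0.4, -0.5, -1.1]
eef_pos: [0.5599, -0.0058, 0.1777]
wrist_force: [-0.5, -0.1, -1.5]
```

```bash

python3 -m jog '[-1,0,0,0.1,0,0,0, -1,0,0,0.1,0,0,0, -1,0,0,0,0,0,0]' | grep -E "eef|wrist"
python3 -m jog '[-1,0,0,0.1,0,0,0, -1,0,0,0.1,0,0,0, -1,0,0,0,0,0,0]'| grep -E "eef|wrist"
python3 -m jog '[-1,0,0,0.1,0,0,0, -1,0,0,0.1,0,0,0, -1,0,0,0,0,0,0]'| grep -E "eef|wrist"
```

```text
eef_pos: [0.5597, -0.0058, 0.1713]
wrist_force: [-0.2, -0.1, -1.1]
eef_pos: [0.5597, -0.0058, 0.1654]
wrist_force: [-0.2, -0.6, -2.0]
eef_pos: [0.5597, -0.0058, 0.1594]
wrist_force: [-0.5, -0.4, -1.4]
```

```bash

python3 -m jog '[-1,0,0,0.1,0,0,0, -1,0,0,0.045,0,0,0, -1,0,0,0,0,0,0, -1,0,0,0,0,0,0]' | grep -E "eef|wrist"
python3 - <<'E'
from h import *
s=ctrl.read_state();w=optics.get_image("wrist");im=w["pixels"].astype(int);print(np.round(s["eef_pos"],4))
for u in (276,283,290): print(u,[tuple(x) for x in []],im[236:342,u,0].tolist(),)
print("G283",im[236:342,283,1].tolist())
for v in (285,): print(v,im[v,222:345,1].tolist())
r=Rt(s);p=np.array(s["eef_pos"])
for n,x,z in (("hubtop far/near",.025,-.0166),("bore",.011,-.0166)):
    print(n,proj(w,r.apply([[x,0,z],[-x,0,z]])+p,s).round(1).tolist())
ax=np.array([.5599,-.0055,.171]);f=r.apply([1,0,0]);print("spindle far, flat",proj(w,[ax+.01*f,ax-.006*f],s).round(1).tolist())
E
```

```text
eef_pos: [0.56, -0.0057, 0.1556]
wrist_force: [-0.2, 0.1, -0.7]
[ 0.56   -0.0057  0.1556]
276 [] [122, 123, 122, 122, 123, 124, 126, 132, 146, 183, 211, 219, 220, 220, 220, 220, 220, 221, 221, 219, 218, 217, 218, 217, 218, 220, 221, 221, 221, 220, 221, 221, 221, 222, 221, 216, 171, 151, 168, 183, 188, 185, 183, 183, 183, 185, 185, 185, 185, 185, 186, 186, 188, 188, 189, 187, 181, 186, 204, 208, 209, 209, 209, 208, 199, 156, 149, 150, 149, 146, 147, 149, 149, 148, 149, 160, 176, 201, 220, 221, 222, 222, 222, 221, 221, 222, 222, 222, 222, 222, 222, 223, 222, 221, 222, 221, 221, 221, 216, 176, 114, 84, 82, 81, 79, 80]
283 [] [129, 130, 129, 132, 133, 135, 140, 153, 185, 206, 212, 213, 213, 212, 212, 213, 206, 145, 62, 32, 30, 29, 29, 29, 29, 30, 36, 87, 180, 210, 214, 213, 213, 211, 205, 166, 156, 174, 183, 185, 184, 186, 187, 189, 189, 189, 189, 187, 187, 186, 185, 185, 186, 186, 186, 185, 176, 202, 209, 209, 209, 209, 209, 205, 170, 118, 126, 127, 126, 127, 127, 126, 127, 128, 129, 131, 141, 159, 193, 216, 217, 217, 216, 217, 217, 216, 216, 216, 217, 216, 217, 216, 216, 216, 217, 217,
[... 1135 characters left out ...]
 203, 220, 226, 228, 228, 228, 228, 228, 227, 225, 224, 223, 221, 222, 224, 226, 226, 227, 226, 225, 224, 225, 229, 229, 229, 228, 227, 224, 219, 196, 168, 137, 100, 108, 133, 161, 182, 190, 193, 189, 188, 187, 187, 188, 189, 189, 190, 192, 193, 192, 192, 191, 190, 189, 190, 190, 190, 190, 191, 190, 191, 188, 188, 186, 185, 186, 186, 184, 183, 185, 187, 183, 172, 152, 124, 147, 191, 214, 223, 227, 228, 227, 225, 226, 227, 229, 229, 231, 231, 231, 230, 230, 231, 231, 231, 230, 229, 229, 229, 229, 229, 228, 227, 226, 221, 144, 57, 19, 11, 15, 16, 22, 23, 26]
hubtop far/near [[282.8, 242.3], [282.8, 337.0]]
bore [[282.8, 271.2], [282.8, 312.7]]
spindle far, flat [[283.3, 271.7], [283.2, 302.1]]
```

```bash

python3 -m jog '[-1,0,0,0.04,0,0,0, -1,0,0,0,0,0,0, -1,0,0,0,0,0,0, -1,0,0,0,0,0,0]'
python3 - <<'E'
from h import *
s=ctrl.read_state();w=optics.get_image("wrist");im=w["pixels"].astype(int);print(np.round(s["eef_pos"],4))
print("R",im[266:276,283,0].tolist(),"G",im[288:318,283,1].tolist());print(im[285,258:312,1].tolist())
for n in ("side","scene"):
  a=optics.get_image(n);print([(np.round(d["position"],3).tolist(),round(d["p"],2)) for q in ("slinger","hub") for d in models.search_frame(a,q)[:1]])
E
```

```text
clock: 31.65
eef_pos: [0.56, -0.0057, 0.1544]
tcp_rot: [0.0, -0.185, 0.983, -0.0]
wrist_force: [-0.1, 0.8, -1.7]
width: 0.563
finger_force: 62.2
[ 0.56   -0.0057  0.1544]
R [213, 212, 213, 210, 202, 151, 127, 145, 166, 181] G [189, 188, 189, 189, 188, 182, 109, 60, 52, 51, 51, 51, 51, 64, 120, 128, 127, 127, 128, 128, 127, 129, 129, 130, 140, 159, 198, 221, 223, 222]
[224, 219, 196, 168, 137, 99, 102, 118, 152, 180, 190, 192, 192, 189, 187, 187, 187, 188, 188, 188, 188, 191, 191, 192, 192, 190, 188, 187, 188, 189, 189, 190, 190, 190, 189, 189, 187, 186, 185, 185, 185, 184, 183, 182, 176, 164, 149, 125, 147, 191, 214, 223, 226, 227]
[([0.553, -0.026, 0.117], 0.75), ([0.546, -0.02, 0.168], 0.46)]
[([0.572, 0.006, 0.168], 0.56)]
```

```bash
python3 -c "
from bench import ctrl
print(ctrl.job_done())"
```

```text
the job is handed in; nothing more can be done
None
```

The job is handed in at about 32 s of the 72 s limit. The splash ring is down on the shoulder and let go, and the spindle's flat is turned to face the front. The hub is gripped with its screw over the flat and its top flush with the spindle's end to about 1 mm by my measurements. No verdict was returned.

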